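# Pin the case hold-down bar and pull-check the pin

### The job

Secure the blue case in its cradle: swing the yellow hold-down bar all the way down over it, then push the red-handled locking pin down through the hole in the end of the bar, without forcing it, until the spring bolts click and its flange is fully home on the bar. Keep hold of the pin and prove that it is locked: pull straight up with slowly rising force to about 12 newtons, keep that pull for half a second, and never let it pass 18. Let go, leaving the pin home and the bar down, and leave the case, the black-handled spare pin, the oil bottle and the torch alone.

Things in the scene. Friction and masses are not known exactly. Their poses are not given: they have to be found in the camera images.
- cradle: fixed case cradle: olive steel base plate 210 x 340 x 6 mm with low side lips, a dark hinge post at its +y end and an aluminium latch block with a brass knob on each side at its -y end. Origin on the table under the middle of the plate; z up, y from the latch block towards the hinge.
- seat (a point): hole's axis at the height of the bar's top face when the bar is down: 76 mm above the table, fixed to the cradle, 135 mm to -y of its origin. Pin home = underside of its flange here. Below: the 6 mm bar end (hole 15.5 mm wide), then the latch block, 44 x 44 mm, 70 mm high, with a blind bore 13.8 mm wide and 46 mm deep.
- bolts (a point): axis of the bore between the two opposed spring bolts, 26 mm below seat. The pin's nose meets them about 15 mm before home; 4 to 8 N of push spreads them and they click into its groove 2 mm before home. Locked, it has 2 mm of free play upwards, then the bolts stop it hard (about 30 N per mm); not clicked in, it just lifts out.
- bar_hinge (a point): middle of the hinge axis of the bar, 73 mm above the table, fixed to the cradle, at its +y end (283 mm from the hole's axis); the axis runs along the cradle's x. The hinge cheeks reach 84 mm high.
- bar (a joint): angle of the yellow hold-down bar in rad: 0 is fully down (level, resting on the latch block), grows as its free end swings up. The bar is a flat strip 30 mm wide and 6 mm thick, 301 mm from hinge axis to free end, centred on the hinge axis in thickness. Its stiff hinge stays where it is left; 2 to 5 N of push near the free end moves it.
- bar_eye (a point): centre of the hole in the bar's free end, at the bar's top face (moves with the bar; z is across the strip, y along it towards the hinge); with the bar down it coincides with seat.
- pin: loose steel locking pin with a red flat grip, 83 mm long, 0.13 kg, upright in one of the rest block's two holes. Origin on its axis at the underside of its flange (22 mm across, 4 mm thick); z up. Above the flange the grip is 38 mm long (pin's x), 14 mm thick (pin's y) and 38 mm tall; its top is 42 mm above the origin.
- pin_tip (a point): lower tip of the pin, 41 mm below its origin. The shank is 12 mm thick with a cone nose over its last 7 mm (6 mm wide at the tip) and a groove, 6 mm thick at its floor, 21 to 31 mm below the flange.
- spare_pin: bystander: loose spare pin, the same shape with a black grip, in the other hole of the rest block.
- rest: fixed black rest block 64 x 160 x 46 mm (x, y, z), origin at the centre of its underside; two 15 mm holes 42 mm deep at y = -45 and +45 mm hold the pins with their flanges on its top, without gripping them.
- case: bystander: blue hard case 190 x 215 x 54 mm, 0.9 kg, lying loose in the cradle under the bar; origin at the centre of its underside.
- oil: bystander: yellow bottle, 48 mm across, 115 mm tall, standing; origin at the centre of its underside.
- torch: bystander: black hand torch standing on its head, 43 mm across, 135 mm tall; origin at the centre of its underside.
Mind the look-alikes: they are no part of the job. There is more than one size of the pin; the job needs the largest.

How it is judged:
On the way, in this order (a step that is already met when the one before it is completed fails the run):
1. the bar is fully down (value of joint bar below 0.03 rad), for 0.2 s.
2. the pin is pushed fully home through the bar into the latch block (z of pin in the frame of seat below 0.001 m and horizontal distance between pin and seat below 0.004 m and value of joint bar below 0.03 rad), for 0.1 s.
3. the locked pin, its play taken up, bears on the bolts with a pull of more than 9 N for 0.3 s (z of pin in the frame of seat between 0.0012 and 0.0035 m and horizontal distance between pin and seat below 0.004 m and contact force between pin and cradle above 9 N), for 0.3 s.
At the end, for the whole second after the job is handed in: The bar is down (within 0.03 rad) and the pin stands locked in its hole: its flange within 3.5 mm of the closed bar's top face (it has 2 mm of play), within 4 mm of the hole's axis, upright within 0.1 rad and at rest (value of joint bar below 0.03 rad and z of pin in the frame of seat between -0.003 and 0.0035 m and horizontal distance between pin and seat below 0.004 m and angle between the z axis of pin and the z axis of seat, either way round below 0.1 rad and linear speed of pin below 0.02 m/s); the robot touches nothing.
It fails at once if the locked pin is pulled with more than 20 N (z of pin in the frame of seat between 0.0012 and 0.0035 m and horizontal distance between pin and seat below 0.004 m and contact force between pin and cradle above 20 N).
It fails at once if the pin is forced: pressed on the cradle or its bar with more than 35 N (contact force between pin and cradle above 35 N).
It fails at once if the case is shifted or the spare pin disturbed (moved more than 20 mm) (distance of any of case, spare_pin from where it was at the start of the episode above 0.02 m).
It fails at once if the oil bottle or the torch is moved more than 30 mm (distance of any of oil, torch from where it was at the start of the episode above 0.03 m).
It also fails if it takes over 72 s, if anything falls off the work surface, if the arm or the gripper's body presses on something with over 40 N, if the wrist force passes 120 N, or if a joint passes its speed limit or range.

### The arm

A 6-joint arm with a two-finger parallel gripper is mounted at the origin on the work surface. World frame = base frame: x ahead of the robot, y to its left, z up, the work surface at z = 0. Lengths are in m, angles in rad, forces in N, time in s.
With the tool pointing down it reaches from about 0.325 to 0.775 m from the base axis. Payload 5.5 kg.
Tool frame: the origin (TCP) lies between the finger pads; the fingertips stand 19 mm ahead of it and the grasp point (between the pads) is the TCP; z points along the fingers, y is the line along which they close (so a half turn about z gives the same grasp; the last joint's range is limited). The gripper opens to 88 mm and grips with 3 to 60 N. Pads are 20 mm wide; open, the fingers measure 115 mm over their backs; the gripper's body (75 mm by 178 mm) begins 61 mm behind the grasp point.
Start: joints at [1.269, 0.091, 1.231, -0, 1.82, -0.057], TCP at [0.145, 0.582, 0.242] pointing down, gripper open.
Joint ranges: [-2.87, 2.87], [-0.86, 2.18], [0.17, 2.46], [-1.51, 4.65], [0.06, 2.69], [-2.65, 2.65]. Speed limits (rad/s): [2.57, 2.57, 3.01, 3.14, 3.14, 3.14].

### API

Orientations are given as a unit quaternion [x, y, z, w].
In Python, from bench import ctrl gives the robot as it stands.
- The arm moves only by the tool arm_command, never from a script. Its argument "deltas" is a list of rows, each an object with "slide": the shift along the tool's x, y, z in cm, a list of three; "turn": the turn about the tool's z in degrees; "claw": the opening in per cent of the stroke, from 0 (shut) to 100 (fully open). In form: [{"slide": [x, y, z], "turn": turn, "claw": claw}, ...]. A call has 1 to 5 rows; each row shifts and turns the commanded pose from where the row before left it, along the tool's axes as they then stand; what a row does not reach is not made up. A row lasts 1/8 s, in which the tool goes at most 62.5 mm and 10.7 degrees, less where a joint would pass 70% of its speed; a pose out of reach is approached as far as the arm can. A call is refused whole if a number of a shift passes 6.25 or a number of a turn 10.7, either way. A call with a gripper value outside its range is refused whole. The fingers move at their own pace and stop on an object; "squeeze" is the grip in N (left out, the last holds). Time passes only in rows, so rows that do not move let the fingers close. It gives the time, the measured TCP pose, the force, the opening and the grip force at its end, in the units of the state.
- ctrl.state(): the state, without advancing time (a new reading comes with each control period).
- ctrl.camera(name): name is "scene" or "top"; returns a dict with "frame" (420x560x3 uint8, red, green, blue), "vertical_fov" (degrees; the focal length in pixels is half the picture's height over the tangent of half this angle, whatever the lens; pixels are square), "cx", "cy" (the principal point, pixels), "D" ([k1, k2, p1, p2, k3] as OpenCV has them; the pictures are not rectified), "position" and "attitude" of the camera in the world. Camera axes: x right, y up, looking along -z (the intrinsics and any distortion apply to the point x, -y, -z); pixel columns grow to the right and rows downward; lengths in m; the calibration is good to about 2 mm. A picture is of the moment at which its call begins. There is no depth.
- ctrl.job_done(): hands the job in; it is judged then, once.
The state is a dict: "t": time; "qpos": joint angles; "joint_vel": joint speeds; "joint_torque": joint torques, N m; "position": TCP position; "tool_rot": TCP orientation; "ft_force": force on the tool from outside, world axes, zero at the start; "ft_torque": the same for the moment, N m; "finger_gap": finger opening in m; "grasp_force": force on a finger pad.
Only numpy, scipy, OpenCV 4.12 (cv2) and the standard library are available. Lean on these libraries where they do the work, as an engineer would, in place of code of your own. Each camera call takes 0.05 s, during which the arm holds its last target. There are 200 camera calls.

## Working session

There is one attempt and no reset: what is moved stays moved. The work goes in short steps, Python scripts to look and compute and a tool call to move; the robot and the scene stay as the last step left them, time stands still between calls to the robot, and variables do not carry over. Pictures are saved under pics/ and viewed, at most 10 in all, crops included, and the job is handed in when it is done.

Besides the shell and the picture viewer there is one more tool, called after "Request:" as name([rows], argument=value, ...), one row to a line, values as JSON. arm_command: Moves the arm, as the interface text tells. Its arguments: {"type":"object","properties":{"deltas":{"type":"array","items":{"type":"object","properties":{"slide":{"type":"array","items":{"type":"number"}},"turn":{"type":"number"},"claw":{"type":"number"}}}},"squeeze":{"type":"number"}},"required":["deltas"]}

```bash
mkdir -p pics; cat > h.py <<'E'
from bench import ctrl
import numpy as np, cv2
from scipy.spatial.transform import Rotation as R
def cam(n):
    c=ctrl.camera(n); f=c['frame']; h=f.shape[0]
    fl=h/2/np.tan(np.radians(c['vertical_fov'])/2)
    c['K']=np.array([[fl,0,c['cx']],[0,fl,c['cy']],[0,0,1.]]); c['Dd']=np.array(c['D'],float)
    c['Rm']=R.from_quat(c['attitude']).as_matrix(); c['p']=np.array(c['position']); return c
def ray(c,uv):
    x,y=cv2.undistortPoints(np.array([[uv]],float),c['K'],c['Dd'])[0,0]
    d=c['Rm']@np.array([x,-y,-1.]); return d/np.linalg.norm(d)
def onz(c,uv,z):
    d=ray(c,uv); return c['p']+d*(z-c['p'][2])/d[2]
def proj(c,P):
    q=c['Rm'].T@(np.array(P,float)-c['p']); q=q*[1,-1,-1]
    return cv2.projectPoints(q[None],np.zeros(3),np.zeros(3),c['K'],c['Dd'])[0].ravel()
def tri(c1,u1,c2,u2):
    A=np.zeros((3,3));b=np.zeros(3)
    for c,u in((c1,u1),(c2,u2)):
        d=ray(c,u);M=np.eye(3)-np.outer(d,d);A+=M;b+=M@c['p']
    return np.linalg.solve(A,b)
def save(c,n): cv2.imwrite('pics/'+n,c['frame'][:,:,::-1])
E
python3 - <<'E'
from h import *
np.set_printoptions(precision=4,suppress=True)
for n in('scene','top'):
    c=cam(n); save(c,n+'0.png'); print(n,c['p'],c['Rm'].tolist(),c['K'][0,0],c['D'])
    np.save(n+'.npy',c,allow_pickle=True)
print(ctrl.state())
E
```

```text
scene [ 0.974  -0.6965  0.6102] [[0.8207645628435261, -0.3381590891701164, 0.4604280212931364], [0.5707630018919038, 0.45158514114040704, -0.6857845550699879], [0.023981827528741284, 0.8256629401352806, 0.5636537778065058]] 435.5579492636559 [0.017 0.    0.    0.    0.   ]
top [ 0.3913 -0.013   1.044 ] [[0.005223212227588758, 0.9910454978738089, -0.1334224089052514], [-0.9996888411494042, 0.0084294155933608, 0.02347692130829638], [0.024391370100654508, 0.13325826839940907, 0.990781153922401]] 435.7729224880176 [-0.1061  0.      0.      0.      0.    ]
{'t': 0.1, 'qpos': array([ 1.2693,  0.0918,  1.2317,  0.    ,  1.8198, -0.0567]), 'joint_vel': array([ 0.0009, -0.001 , -0.0033,  0.001 ,  0.0002, -0.0007]), 'joint_torque': array([  0.0014, -44.7855, -40.7573,   0.07  ,   0.0284,  -0.0001]), 'position': array([0.1453, 0.5819, 0.2406]), 'tool_rot': array([ 0.1221,  0.9925, -0.0009, -0.0002]), 'ft_force': array([ 0.1699, -0.4388, -0.1635]), 'ft_torque': array([-0.0343, -0.0264,  0.0469]), 'grasp_force': 0.0, 'finger_gap': 0.08767093657237948}
```

View pics/scene0.png

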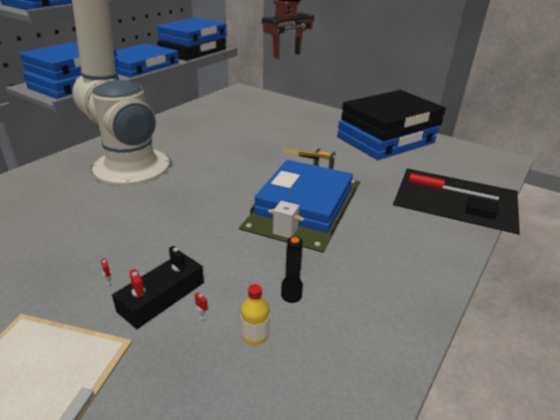

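View pics/top0.png

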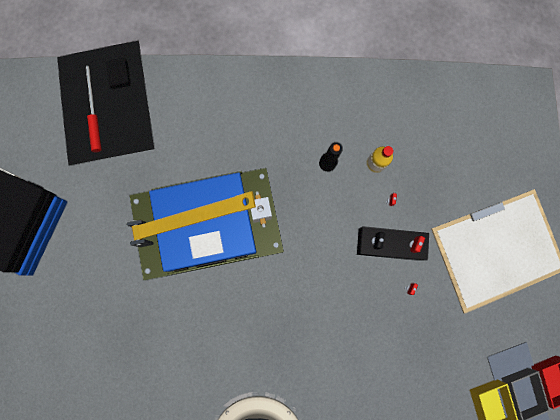

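The top view shows the rest block at about (393,243), with the black spare at (379,240) and a red pin at (419,243). It also shows the cradle plate at (207,223), the latch block at (261,209), and the bar running from the hinge at (138,232) to its eye at (246,202), raised. The torch is at (331,157) and the oil at (381,157).

Red candidates in the top view are (419,243) in the rest block, (393,199) loose and (412,289) loose. The first fits the description, since it is in a rest hole and is the largest. I'll confirm with crops.

```bash
python3 - <<'E'
from h import *
t=np.load('top.npy',allow_pickle=True).item();s=np.load('scene.npy',allow_pickle=True).item()
a=cv2.resize(t['frame'][180:305,345:445],(400,500),interpolation=cv2.INTER_CUBIC)
b=cv2.resize(s['frame'][235:335,90:220],(390,300),interpolation=cv2.INTER_CUBIC)
o=np.zeros((500,790,3),np.uint8);o[:,:400]=a;o[:300,400:]=b
cv2.imwrite('pics/pins.png',o[:,:,::-1])
a=cv2.resize(t['frame'][160:285,120:290],(680,500),interpolation=cv2.INTER_CUBIC)
cv2.imwrite('pics/cradle.png',a[:,:,::-1])
b=cv2.resize(s['frame'][140:260,235:370],(675,600),interpolation=cv2.INTER_CUBIC)
cv2.imwrite('pics/cradle_s.png',b[:,:,::-1])
E
```

```text
(no output)
```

View pics/pins.png

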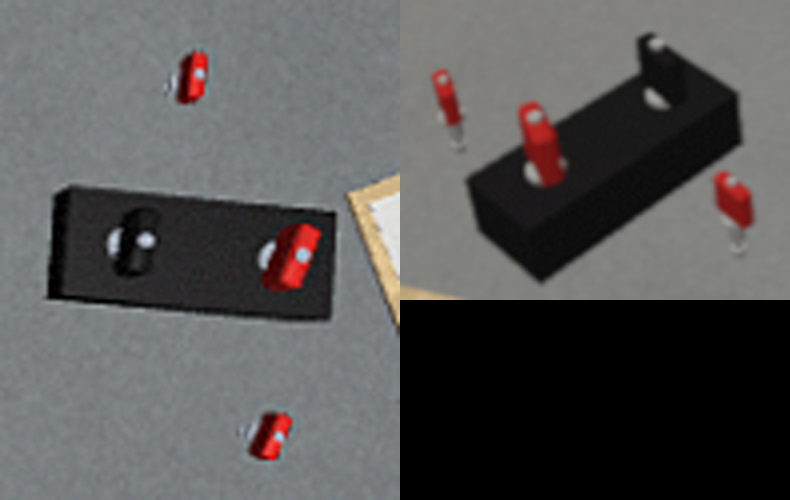

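View pics/cradle.png

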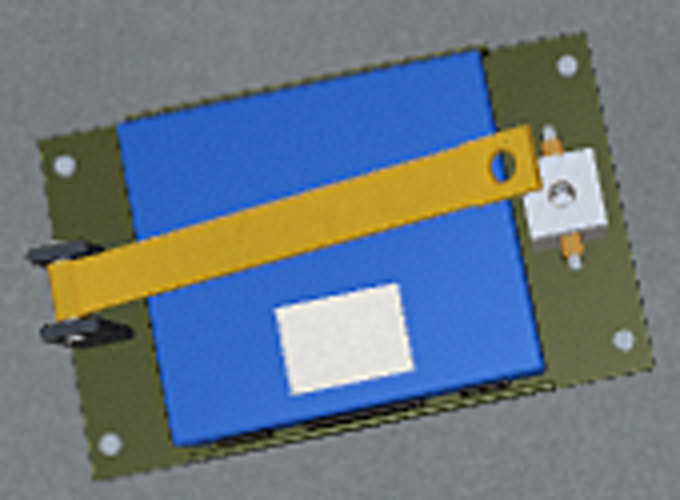

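View pics/cradle_s.png

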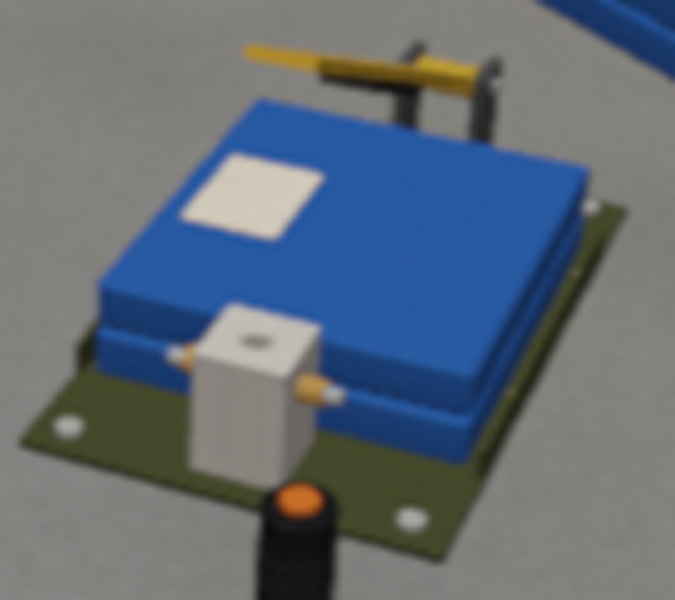

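The crops confirm it. The red pin at (420,244), in the rest block's right hole, is clearly larger than the two loose red ones, so it is the job's pin. The bore is at about (260,208) and the bar's eye at about (246,201). Next I'll compute poses.

```bash
python3 - <<'E'
from h import *
np.set_printoptions(precision=4,suppress=True)
t=np.load('top.npy',allow_pickle=True).item();s=np.load('scene.npy',allow_pickle=True).item()
T=lambda x,y:(x/4+120-.4,y/4+160-.4)
S=lambda x,y:(x/5+235-.4,y/5+140-.4)
cs=[onz(t,T(*q),.006) for q in((40,140),(588,33),(655,370),(95,480))]
ss=[onz(s,S(*q),.006) for q in((22,442),(443,560),(627,212))]
print('plate top',*cs,'ctr',np.mean(cs,0)); print('plate scene',*ss,'ctr',(ss[0]+ss[2])/2)
print('dims',np.linalg.norm(cs[0]-cs[1]),np.linalg.norm(cs[1]-cs[2]))
bt=onz(t,T(561,192),.07);bs=onz(s,S(257,342),.07)
print('bore',bt,bs,tri(t,T(561,192),s,S(257,342)))
d=(cs[0]+cs[3]-cs[1]-cs[2])[:2];d/=np.linalg.norm(d);print('ydir',d,np.degrees(np.arctan2(d[1],d[0])))
# hinge from bore
H=np.r_[bt[:2]+d*.283,.073];print('hinge',H,'proj top',proj(t,H))
for a in np.arange(0,1.3,.1):
    P=H.copy();P[:2]-=d*(.283*np.cos(a));P[2]+=.283*np.sin(a);P+= .003*np.r_[d*-0,1]
    print(round(a,1),P,proj(t,P))
P=lambda x,y:(x/4+345-.4,y/4+180-.4)
Q=lambda x,y:((x-400)/3+90-.4,y/3+235-.4)
print('pin stud',onz(t,P(302,256),.09),onz(s,Q(535,117),.09),tri(t,P(302,256),s,Q(535,117)))
print('spare stud',onz(t,P(145,241),.09),onz(s,Q(656,44),.09))
rc=[onz(t,P(*q),.046) for q in((70,186),(337,211),(330,321),(62,296))];print('rest',*rc)
for n,q in(('gl0',(300,224)),('gl1',(322,226)),('gl2',(302,292)),('gl3',(277,288))): print(n,onz(t,P(*q),.088))
print('torch',onz(s,(294.5,240),.135),onz(t,(336,148),.135),'oil',onz(t,(388,152),.115))
E
```

```text
plate top [0.5773 0.3174 0.006 ] [ 0.6463 -0.0151  0.006 ] [ 0.4415 -0.0566  0.006 ] [0.3733 0.2748 0.006 ] ctr [0.5096 0.1301 0.006 ]
plate scene [ 0.4446 -0.0584  0.006 ] [ 0.6475 -0.0168  0.006 ] [0.5782 0.3123 0.006 ] ctr [0.5114 0.1269 0.006 ]
dims 0.33953905718541666 0.20902111179597305
bore [ 0.5384 -0.0005  0.07  ] [ 0.5375 -0.0033  0.07  ] [ 0.5375 -0.0012  0.069 ]
ydir [-0.2022  0.9793] 101.6667950458291
hinge [0.4811 0.2767 0.073 ] proj top [136.2248 231.6005]
0.0 [ 0.5384 -0.0005  0.076 ] [259.8198 207.2007]
0.1 [0.5381 0.0009 0.1043] [259.0362 205.3772]
0.2 [0.5372 0.0051 0.1322] [256.9024 203.718 ]
0.3 [0.5358 0.0119 0.1596] [253.3175 202.2575]
0.4 [0.5338 0.0214 0.1862] [248.1895 201.0329]
0.5 [0.5314 0.0335 0.2117] [241.4429 200.0836]
0.6 [0.5284 0.0479 0.2358] [233.0264 199.4497]
0.7 [0.5249 0.0647 0.2583] [222.9226 199.1708]
0.8 [0.521  0.0836 0.279 ] [211.1583 199.2837]
0.9 [0.5167 0.1044 0.2977] [197.8141 199.8194]
1.0 [0.512  0.1269 0.3141] [183.0324 200.8007]
1.1 [0.5071 0.151  0.3282] [167.0222 202.2386]
1.2 [0.5019 0.1763 0.3398] [150.0586 204.1298]
pin stud [ 0.4573 -0.3592  0.09  ] [ 0.457  -0.3608  0.09  ] [ 0.4569 -0.36    0.0893]
spare stud [ 0.4654 -0.2697  0.09  ] [ 0.4644 -0.2717  0.09  ]
rest [ 0.5007 -0.238   0.046 ] [ 0.4869 -0.3973  0.046 ] [ 0.4225 -0.3907  0.046 ] [ 0.4369 -0.2321  0.046 ]
gl0 [ 0.4755 -0.3594  0.088 ]
gl1 [ 0.4744 -0.3721  0.088 ]
gl2 [ 0.4373 -0.3592  0.088 ]
gl3 [ 0.4396 -0.3449  0.088 ]
torch [ 0.6596 -0.1639  0.135 ] [ 0.6607 -0.1648  0.135 ] oil [ 0.6596 -0.2851  0.115 ]
```

Request:
arm_command([
  {"slide":[-2.2,-1.8,-0.5],"turn":3.3,"claw":0},
  {"slide":[-4.4,-3.7,-0.5],"turn":3.3,"claw":0},
  {"slide":[-4.4,-3.7,0],"turn":0,"claw":0},
  {"slide":[-4.4,-3.7,0],"turn":0,"claw":0},
  {"slide":[-4.4,-3.7,0],"turn":0,"claw":0},
], squeeze=10)

```text
t: 0.72
position: [0.2783, 0.3588, 0.2512]
tool_rot: [0.179, 0.984, -0.0, -0.0]
ft_force: [0.3, -0.0, 1.1]
finger_gap: 0.041
grasp_force: 0.0
```

Request:
arm_command([
  {"slide":[-5.2,-3.0,0],"turn":0,"claw":0},
  {"slide":[-5.2,-3.0,0],"turn":0,"claw":0},
  {"slide":[-5.2,-3.0,0],"turn":0,"claw":0},
  {"slide":[-5.2,-3.0,0],"turn":0,"claw":0},
  {"slide":[-5.2,-3.0,0],"turn":0,"claw":0},
])

```text
t: 1.35
position: [0.4692, 0.1268, 0.2514]
tool_rot: [0.179, 0.984, 0.0, -0.0]
ft_force: [0.8, 0.6, 0.7]
finger_gap: 0.0005
grasp_force: 0.0
```

Request:
arm_command([
  {"slide":[0,0,0],"turn":0,"claw":0},
  {"slide":[0,0,0],"turn":0,"claw":0},
])

```text
t: 1.6
position: [0.468, 0.1287, 0.2512]
tool_rot: [0.179, 0.984, 0.0, -0.001]
ft_force: [-1.0, 0.6, 0.5]
finger_gap: 0.0007
grasp_force: 0.0
```

Request:
arm_command([
  {"slide":[-4.3,-2.8,0],"turn":0,"claw":0},
  {"slide":[-4.3,-2.8,0],"turn":0,"claw":0},
  {"slide":[0,0,2],"turn":0,"claw":0},
  {"slide":[0,0,2],"turn":0,"claw":0},
  {"slide":[0,0,2],"turn":0,"claw":0},
])

```text
t: 2.22
position: [0.5287, 0.0472, 0.1909]
tool_rot: [0.178, 0.984, 0.0, 0.0]
ft_force: [0.4, -0.3, 2.0]
finger_gap: 0.0005
grasp_force: 0.6
```

Request:
arm_command([
  {"slide":[0,0,2],"turn":0,"claw":0},
  {"slide":[0,0,2],"turn":0,"claw":0},
  {"slide":[0,0,2],"turn":0,"claw":0},
  {"slide":[0,0,2],"turn":0,"claw":0},
])

```text
t: 2.72
position: [0.529, 0.0458, 0.1103]
tool_rot: [0.179, 0.984, -0.0, 0.0]
ft_force: [0.4, -0.8, 1.1]
finger_gap: 0.0004
grasp_force: 0.7
```

Request:
arm_command([
  {"slide":[0,0,0.7],"turn":0,"claw":0},
  {"slide":[0,0,0.5],"turn":0,"claw":0},
  {"slide":[0,0,0.2],"turn":0,"claw":0},
])

```text
t: 3.1
position: [0.5292, 0.0459, 0.0978]
tool_rot: [0.179, 0.984, 0.0, 0.0]
ft_force: [-0.3, 0.1, 1.6]
finger_gap: 0.0005
grasp_force: 0.6
```

Request:
arm_command([
  {"slide":[0,0,0.1],"turn":0,"claw":0},
  {"slide":[0,0,0.1],"turn":0,"claw":0},
  {"slide":[0,0,0],"turn":0,"claw":0},
])

```text
t: 3.48
position: [0.5293, 0.0459, 0.0959]
tool_rot: [0.179, 0.984, 0.0, 0.0]
ft_force: [-0.4, 0.5, 0.8]
finger_gap: 0.0003
grasp_force: 0.5
```

Request:
arm_command([
  {"slide":[0,0,0.1],"turn":0,"claw":0},
  {"slide":[0,0,0.1],"turn":0,"claw":0},
])

```text
t: 3.72
position: [0.5294, 0.0459, 0.0952]
tool_rot: [0.179, 0.984, 0.0, 0.001]
ft_force: [-4.9, -1.1, 11.2]
finger_gap: 0.0007
grasp_force: 5.5
```

```bash
python3 - <<'E'
from h import *
t=cam('top');save(t,'t1.png')
o=cv2.resize(t['frame'][150:285,120:290],(680,540),interpolation=cv2.INTER_CUBIC)
cv2.imwrite('pics/c1.png',o[:,:,::-1]);print(ctrl.state()['ft_force'],ctrl.state()['position'])
E
```

```text
[-3.26684672 -0.85671803  6.78022263] [0.52937638 0.04586449 0.09525561]
```

View pics/c1.png

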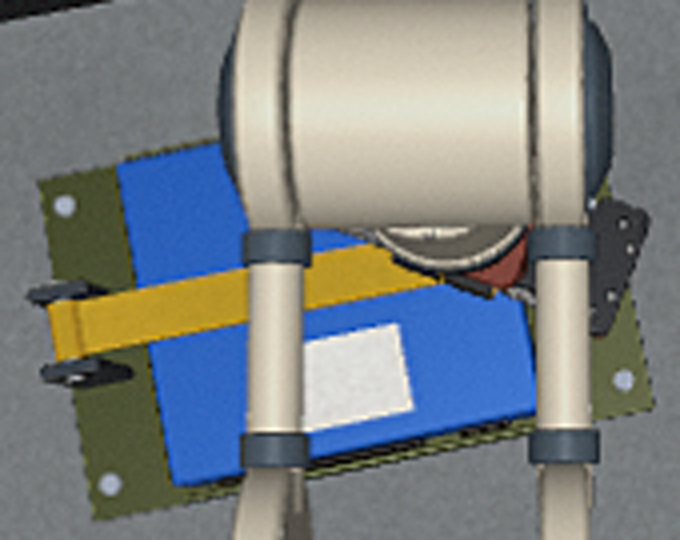

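The crop shows the gripper covering the bar's free end, with the bar level along the case. The force rose sharply at a tip height of 76 mm, so the bar is down. I'll lift and go to the pin.

Request:
arm_command([
  {"slide":[0,0,-4],"turn":0,"claw":0},
  {"slide":[0,0,-6],"turn":0,"claw":0},
  {"slide":[-1.1,-5.8,0],"turn":0,"claw":100},
  {"slide":[-1.1,-5.8,0],"turn":0,"claw":100},
  {"slide":[-1.1,-5.8,0],"turn":0,"claw":100},
])

```text
t: 4.4
position: [0.4983, -0.1301, 0.1937]
tool_rot: [0.179, 0.984, -0.0, 0.0]
ft_force: [1.2, 0.1, -0.7]
finger_gap: 0.027
grasp_force: 0.0
```

```bash
python3 - <<'E'
from h import *
np.set_printoptions(precision=4,suppress=True)
s=cam('scene');t=cam('top')
o=np.zeros((560,760,3),np.uint8)
o[:400,:760]=cv2.resize(s['frame'][180:260,235:387],(760,400),interpolation=cv2.INTER_CUBIC)
o[400:,:]=cv2.resize(t['frame'][195:227,130:282],(760,160),interpolation=cv2.INTER_CUBIC)
cv2.imwrite('pics/c2.png',o[:,:,::-1]);print(ctrl.state()['position'],ctrl.state()['finger_gap'])
np.save('s2.npy',s,allow_pickle=True);np.save('t2.npy',t,allow_pickle=True)
E
```

```text
[ 0.4975 -0.1334  0.1933] 0.03499415361847947
```

View pics/c2.png

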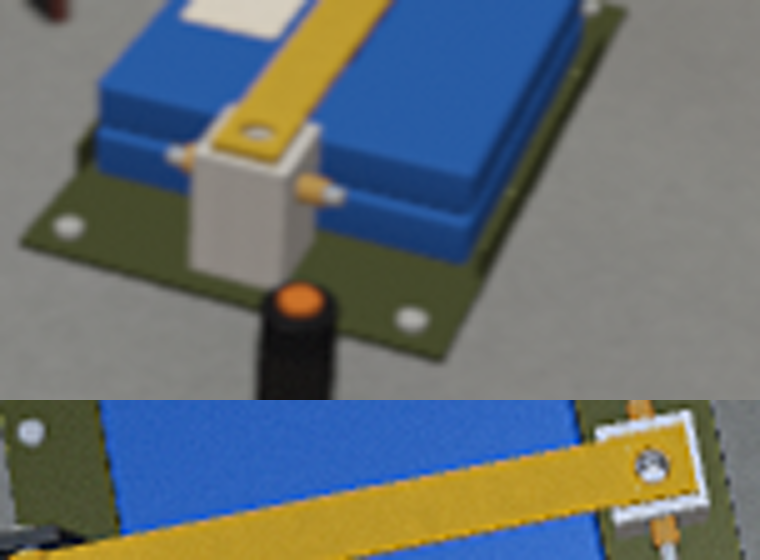

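The bar is down on the latch block. The hole is visible at about scene (286,206) and top (260,208). I'll refine the seat position and carry on to above the pin.

Request:
arm_command([
  {"slide":[-1.05,-5.65,0],"turn":0,"claw":100},
  {"slide":[-1.05,-5.65,0],"turn":0,"claw":100},
  {"slide":[-1.05,-5.65,0],"turn":0,"claw":100},
  {"slide":[-1.05,-5.65,0],"turn":0,"claw":100},
  {"slide":[0,0,3],"turn":0,"claw":100},
])

```text
t: 5.12
position: [0.4584, -0.3587, 0.1652]
tool_rot: [0.181, 0.983, -0.001, 0.002]
ft_force: [-0.0, 0.4, -0.0]
finger_gap: 0.0851
grasp_force: 0.0
```

```bash
python3 - <<'E'
from h import *
np.set_printoptions(precision=4,suppress=True)
d=np.array([-.2022,.9793])
for n,g in(('s2.npy',(286,206)),('t2.npy',(260,208))):
    c=np.load(n,allow_pickle=True).item()
    hsv=cv2.cvtColor(cv2.resize(c['frame'],None,fx=4,fy=4,interpolation=cv2.INTER_CUBIC),cv2.COLOR_RGB2HSV)
    m=cv2.inRange(hsv,(15,110,60),(35,255,255))
    cn,h=cv2.findContours(m,cv2.RETR_CCOMP,cv2.CHAIN_APPROX_NONE)
    for k,q in enumerate(cn):
        A=cv2.contourArea(q)
        if h[0,k,3]>=0 and A>100:
            M=cv2.moments(q);u=np.array([M['m10'],M['m01']])/A; u=(u-1.5)/4
            if np.hypot(*(u-g))<6: print(n,u,A/16,'seat',onz(c,u,.076))
print(ctrl.state()['position'],ctrl.state()['finger_gap'])
E
```

```text
s2.npy [286.159  206.2375] 12.5 seat [ 0.5387 -0.0048  0.076 ]
t2.npy [259.9718 207.8019] 37.84375 seat [ 0.537  -0.0008  0.076 ]
[ 0.4584 -0.3587  0.1652] 0.08513174492610226
```

Request:
arm_command([
  {"slide":[0.05,-0.1,4],"turn":0,"claw":100},
  {"slide":[0,0,3],"turn":0,"claw":100},
  {"slide":[0,0,1.6],"turn":0,"claw":100},
  {"slide":[0,0,0.5],"turn":0,"claw":100},
])

```text
t: 5.62
position: [0.4576, -0.3551, 0.0719]
tool_rot: [0.179, 0.984, 0.0, -0.0]
ft_force: [-0.5, -0.5, -0.3]
finger_gap: 0.0877
grasp_force: 0.0
```

Request:
arm_command([
  {"slide":[0,0,0],"turn":0,"claw":60},
  {"slide":[0,0,0],"turn":0,"claw":40},
  {"slide":[0,0,0],"turn":0,"claw":20},
  {"slide":[0,0,0],"turn":0,"claw":5},
  {"slide":[0,0,0],"turn":0,"claw":5},
], squeeze=15)

```text
t: 6.25
position: [0.4576, -0.3558, 0.0728]
tool_rot: [0.179, 0.984, -0.0, 0.0]
ft_force: [0.3, -0.4, 1.0]
finger_gap: 0.0413
grasp_force: 0.0
```

Request:
arm_command([
  {"slide":[0,0,0],"turn":0,"claw":0},
  {"slide":[0,0,0],"turn":0,"claw":0},
], squeeze=40)

```text
t: 6.5
position: [0.4575, -0.3557, 0.0726]
tool_rot: [0.179, 0.984, -0.0, -0.0]
ft_force: [1.0, -0.7, 0.1]
finger_gap: 0.0212
grasp_force: 0.1
```

Request:
arm_command([
  {"slide":[0,-0.4,0],"turn":0,"claw":24},
  {"slide":[0,0,0],"turn":0,"claw":0},
  {"slide":[0,0,0],"turn":0,"claw":0},
  {"slide":[0,0,0],"turn":0,"claw":0},
  {"slide":[0,0,0],"turn":0,"claw":0},
])

```text
t: 7.12
position: [0.4561, -0.3594, 0.0726]
tool_rot: [0.179, 0.984, -0.0, -0.0]
ft_force: [-0.3, -0.6, -0.5]
finger_gap: 0.0138
grasp_force: 40.0
```

```bash
python3 - <<'E'
from h import *
s=ctrl.state();print(s['position'],s['finger_gap'],s['grasp_force'],s['ft_force'],s['ft_torque'],s['tool_rot'])
E
```

```text
[ 0.45612247 -0.35942509  0.07259501] 0.013824703920590578 39.999913573265076 [-0.29041017 -0.63478303 -0.46108073] [-0.16200747  0.04995363 -0.02696878] [ 1.79004106e-01  9.83848325e-01 -2.26765411e-05 -5.55753474e-05]
```

Request:
arm_command([
  {"slide":[0,0,-1],"turn":0,"claw":0},
  {"slide":[0,0,-3],"turn":0,"claw":0},
  {"slide":[0,0,-4],"turn":0,"claw":0},
  {"slide":[0,0,-2],"turn":0,"claw":0},
  {"slide":[0,0,0],"turn":0,"claw":0},
])

```text
t: 7.75
position: [0.4568, -0.3599, 0.1746]
tool_rot: [0.179, 0.984, -0.001, 0.002]
ft_force: [0.5, -0.1, -1.0]
finger_gap: 0.0138
grasp_force: 40.0
```

Request:
arm_command([
  {"slide":[0.35,2.6,0],"turn":0,"claw":0},
  {"slide":[0.7,5.2,0],"turn":0,"claw":0},
  {"slide":[0.7,5.2,0],"turn":0,"claw":0},
  {"slide":[0.7,5.2,0],"turn":0,"claw":0},
  {"slide":[0.7,5.2,0],"turn":0,"claw":0},
])

```text
t: 8.38
position: [0.5085, -0.1275, 0.1702]
tool_rot: [0.179, 0.984, 0.0, -0.002]
ft_force: [0.1, -0.5, -0.5]
finger_gap: 0.014
grasp_force: 40.0
```

Request:
arm_command([
  {"slide":[0.7,5.2,0],"turn":0,"claw":0},
  {"slide":[0.7,5.2,0],"turn":0,"claw":0},
  {"slide":[0.35,2.4,0],"turn":0,"claw":0},
  {"slide":[0,0,0],"turn":0,"claw":0},
  {"slide":[0,0,0],"turn":0,"claw":0},
])

```text
t: 9.0
position: [0.5373, -0.004, 0.1713]
tool_rot: [0.179, 0.984, -0.0, -0.001]
ft_force: [-0.8, 0.1, -0.9]
finger_gap: 0.014
grasp_force: 40.0
```

```bash
python3 - <<'E'
from h import *
s=ctrl.state();print(s['position'],s['finger_gap'],s['grasp_force'],s['ft_force'])
c=cam('scene');np.save('s3.npy',c,allow_pickle=True)
P=np.array(s['position'])
print('tip expected',proj(c,P-[0,0,.0266+.041]),'flange',proj(c,P-[0,0,.0266]))
o=cv2.resize(c['frame'][120:240,220:360],(700,600),interpolation=cv2.INTER_CUBIC)
cv2.imwrite('pics/c3.png',o[:,:,::-1])
E
```

```text
[ 0.53727248 -0.00399486  0.17125929] 0.014007395129963532 39.99961316585541 [-0.79744789  0.14755903 -0.86823286]
tip expected [286.33097155 195.38347013] flange [287.06369316 179.19651704]
```

View pics/c3.png

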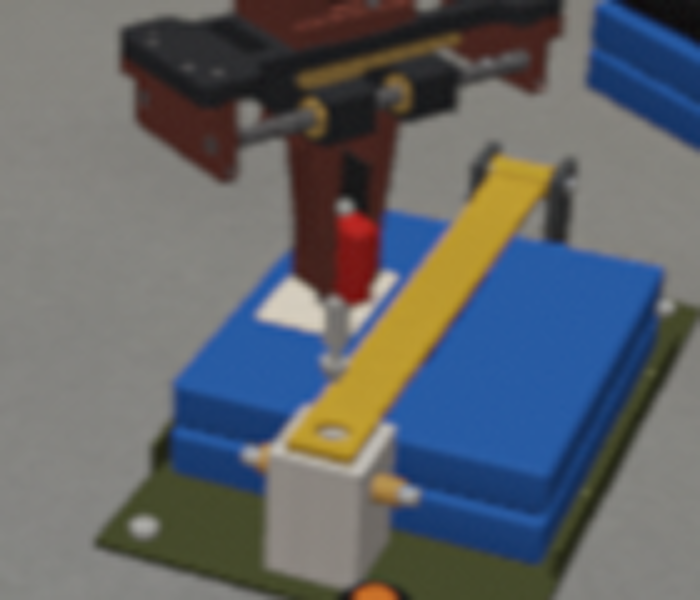

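The crop shows the pin upright in the fingers, with its tip at about (286,194) directly behind and above the bar hole at (286,206). The offset is about 1 mm, well within the cone's catch range. I'll descend gently and watch the forces.

Request:
arm_command([
  {"slide":[0.05,0.1,1.3],"turn":0,"claw":0},
  {"slide":[0,0,1.3],"turn":0,"claw":0},
  {"slide":[0,0,0.4],"turn":0,"claw":0},
  {"slide":[0,0,0.3],"turn":0,"claw":0},
  {"slide":[0,0,0],"turn":0,"claw":0},
])

```text
t: 9.68
position: [0.5377, -0.0023, 0.1396]
tool_rot: [0.179, 0.984, -0.0, -0.0]
ft_force: [-0.2, -0.3, -1.8]
finger_gap: 0.0136
grasp_force: 40.0
```

Request:
arm_command([
  {"slide":[0,0,0.15],"turn":0,"claw":0},
  {"slide":[0,0,0.15],"turn":0,"claw":0},
  {"slide":[0,0,0],"turn":0,"claw":0},
])

```text
t: 10.05
position: [0.5376, -0.0021, 0.1366]
tool_rot: [0.179, 0.984, 0.0, -0.0]
ft_force: [-0.5, 0.1, -1.7]
finger_gap: 0.014
grasp_force: 40.0
```

Request:
arm_command([
  {"slide":[0,0,0.15],"turn":0,"claw":0},
  {"slide":[0,0,0.15],"turn":0,"claw":0},
  {"slide":[0,0,0.15],"turn":0,"claw":0},
])

```text
t: 10.42
position: [0.5375, -0.0021, 0.1319]
tool_rot: [0.179, 0.984, 0.0, -0.0]
ft_force: [-2.7, 1.4, -0.9]
finger_gap: 0.0139
grasp_force: 40.0
```

Request:
arm_command([
  {"slide":[0,0,0.15],"turn":0,"claw":0},
  {"slide":[0,0,0.15],"turn":0,"claw":0},
  {"slide":[0,0,0],"turn":0,"claw":0},
])

```text
t: 10.8
position: [0.537, -0.0019, 0.1285]
tool_rot: [0.179, 0.984, 0.0, -0.001]
ft_force: [-4.7, 3.4, -0.7]
finger_gap: 0.0137
grasp_force: 40.0
```

Request:
arm_command([
  {"slide":[0.07,0.02,0],"turn":0,"claw":0},
  {"slide":[0,0,0.15],"turn":0,"claw":0},
  {"slide":[0,0,0.15],"turn":0,"claw":0},
  {"slide":[0,0,0],"turn":0,"claw":0},
])

```text
t: 11.3
position: [0.5369, -0.0017, 0.1258]
tool_rot: [0.179, 0.984, 0.0, -0.0]
ft_force: [-4.5, 2.0, -1.6]
finger_gap: 0.0136
grasp_force: 40.0
```

Request:
arm_command([
  {"slide":[0.08,0,0],"turn":0,"claw":0},
  {"slide":[0,0,0.1],"turn":0,"claw":0},
  {"slide":[0,0,0.15],"turn":0,"claw":0},
  {"slide":[0,0,0],"turn":0,"claw":0},
])

```text
t: 11.8
position: [0.5366, -0.0017, 0.1236]
tool_rot: [0.179, 0.984, -0.0, 0.0]
ft_force: [-1.0, 1.2, -1.7]
finger_gap: 0.0141
grasp_force: 40.0
```

Lateral force is nearly gone. I'll go on down to the bolts.

Request:
arm_command([
  {"slide":[0.02,0,0.2],"turn":0,"claw":0},
  {"slide":[0,0,0.2],"turn":0,"claw":0},
  {"slide":[0,0,0.15],"turn":0,"claw":0},
  {"slide":[0,0,0],"turn":0,"claw":0},
])

```text
t: 12.3
position: [0.5361, -0.0017, 0.1181]
tool_rot: [0.179, 0.984, -0.0, -0.0]
ft_force: [-2.1, -0.2, -0.2]
finger_gap: 0.0139
grasp_force: 40.0
```

Request:
arm_command([
  {"slide":[0,0,0.1],"turn":0,"claw":0},
  {"slide":[0,0,0.1],"turn":0,"claw":0},
  {"slide":[0,0,0.1],"turn":0,"claw":0},
])

```text
t: 12.68
position: [0.5365, -0.0015, 0.1157]
tool_rot: [0.179, 0.984, 0.0, 0.001]
ft_force: [-1.9, -0.2, 3.6]
finger_gap: 0.0135
grasp_force: 40.0
```

Request:
arm_command([
  {"slide":[0,0,0.1],"turn":0,"claw":0},
  {"slide":[0,0,0.1],"turn":0,"claw":0},
  {"slide":[0,0,0.1],"turn":0,"claw":0},
])

```text
t: 13.05
position: [0.5361, -0.0015, 0.1117]
tool_rot: [0.179, 0.984, 0.0, -0.0]
ft_force: [-0.4, -0.3, 0.1]
finger_gap: 0.0138
grasp_force: 40.0
```

Request:
arm_command([
  {"slide":[0,0,0.1],"turn":0,"claw":0},
  {"slide":[0,0,0.1],"turn":0,"claw":0},
  {"slide":[0,0,0.1],"turn":0,"claw":0},
])

```text
t: 13.42
position: [0.5361, -0.0015, 0.1088]
tool_rot: [0.179, 0.984, 0.0, -0.0]
ft_force: [-0.2, 0.7, -0.5]
finger_gap: 0.0138
grasp_force: 40.0
```

Request:
arm_command([
  {"slide":[0,0,0.1],"turn":0,"claw":0},
  {"slide":[0,0,0.1],"turn":0,"claw":0},
  {"slide":[0,0,0.1],"turn":0,"claw":0},
])

```text
t: 13.8
position: [0.5361, -0.0015, 0.106]
tool_rot: [0.179, 0.984, -0.0, -0.0]
ft_force: [-1.5, 0.5, 0.1]
finger_gap: 0.014
grasp_force: 40.0
```

Request:
arm_command([
  {"slide":[0,0,0.1],"turn":0,"claw":0},
  {"slide":[0,0,0.1],"turn":0,"claw":0},
  {"slide":[0,0,0.05],"turn":0,"claw":0},
])

```text
t: 14.18
position: [0.5361, -0.0015, 0.1034]
tool_rot: [0.179, 0.984, 0.0, -0.0]
ft_force: [0.2, 0.2, -2.0]
finger_gap: 0.0141
grasp_force: 40.0
```

Request:
arm_command([
  {"slide":[0,0,0.05],"turn":0,"claw":0},
  {"slide":[0,0,0.05],"turn":0,"claw":0},
  {"slide":[0,0,0],"turn":0,"claw":0},
])

```text
t: 14.55
position: [0.5362, -0.0015, 0.1026]
tool_rot: [0.179, 0.984, -0.0, 0.0]
ft_force: [-0.1, -0.7, -1.5]
finger_gap: 0.0138
grasp_force: 40.0
```

Request:
arm_command([
  {"slide":[0,0,0.05],"turn":0,"claw":0},
  {"slide":[0,0,0.05],"turn":0,"claw":0},
  {"slide":[0,0,0],"turn":0,"claw":0},
])

```text
t: 14.92
position: [0.5363, -0.0015, 0.1025]
tool_rot: [0.179, 0.984, 0.0, 0.0]
ft_force: [-2.5, 0.2, 6.5]
finger_gap: 0.014
grasp_force: 40.0
```

The pin is home: z stopped at 0.1025 with the force rising. Next is the pull test.

Request:
arm_command([
  {"slide":[0,0,-0.1],"turn":0,"claw":0},
  {"slide":[0,0,-0.1],"turn":0,"claw":0},
  {"slide":[0,0,-0.1],"turn":0,"claw":0},
  {"slide":[0,0,0],"turn":0,"claw":0},
])

```text
t: 15.42
position: [0.5362, -0.0015, 0.1044]
tool_rot: [0.179, 0.984, -0.0, -0.0]
ft_force: [0.1, 0.3, -0.9]
finger_gap: 0.0138
grasp_force: 40.0
```

Request:
arm_command([
  {"slide":[0,0,-0.04],"turn":0,"claw":0},
  {"slide":[0,0,0],"turn":0,"claw":0},
])

```text
t: 15.68
position: [0.536, -0.0015, 0.1047]
tool_rot: [0.179, 0.984, -0.0, -0.0]
ft_force: [1.1, 0.3, -2.9]
finger_gap: 0.014
grasp_force: 40.0
```

Request:
arm_command([
  {"slide":[0,0,-0.03],"turn":0,"claw":0},
  {"slide":[0,0,0],"turn":0,"claw":0},
])

```text
t: 15.92
position: [0.5359, -0.0015, 0.1047]
tool_rot: [0.179, 0.984, -0.0, -0.001]
ft_force: [0.8, 0.3, -6.7]
finger_gap: 0.0141
grasp_force: 40.0
```

Request:
arm_command([
  {"slide":[0,0,-0.03],"turn":0,"claw":0},
  {"slide":[0,0,0],"turn":0,"claw":0},
])

```text
t: 16.18
position: [0.5358, -0.0014, 0.1048]
tool_rot: [0.179, 0.984, -0.0, -0.001]
ft_force: [0.5, 0.8, -9.1]
finger_gap: 0.0138
grasp_force: 40.0
```

Request:
arm_command([
  {"slide":[0,0,-0.03],"turn":0,"claw":0},
  {"slide":[0,0,0],"turn":0,"claw":0},
])

```text
t: 16.42
position: [0.5357, -0.0014, 0.1049]
tool_rot: [0.179, 0.984, -0.0, -0.001]
ft_force: [1.0, -0.2, -12.4]
finger_gap: 0.0142
grasp_force: 40.0
```

Request:
arm_command([
  {"slide":[0,0,-0.01],"turn":0,"claw":0},
  {"slide":[0,0,0],"turn":0,"claw":0},
  {"slide":[0,0,0],"turn":0,"claw":0},
])

```text
t: 16.8
position: [0.5357, -0.0015, 0.105]
tool_rot: [0.179, 0.984, -0.0, -0.001]
ft_force: [0.7, 0.3, -18.8]
finger_gap: 0.0139
grasp_force: 40.0
```

The pull reads higher than intended, so I'll ease off.

Request:
arm_command([
  {"slide":[0,0,0.04],"turn":0,"claw":0},
])

```text
t: 16.92
position: [0.5357, -0.0014, 0.105]
tool_rot: [0.179, 0.984, -0.0, -0.001]
ft_force: [0.3, 0.1, -16.2]
finger_gap: 0.0136
grasp_force: 40.0
```

Request:
arm_command([
  {"slide":[0,0,0],"turn":0,"claw":0},
  {"slide":[0,0,0],"turn":0,"claw":0},
])

```text
t: 17.18
position: [0.5357, -0.0014, 0.105]
tool_rot: [0.179, 0.984, -0.0, -0.001]
ft_force: [-0.4, 0.3, -18.6]
finger_gap: 0.0139
grasp_force: 40.0
```

The force keeps creeping up at a constant command, so the controller has integral action. I'll ease off more.

Request:
arm_command([
  {"slide":[0,0,0.08],"turn":0,"claw":0},
])

```text
t: 17.3
position: [0.536, -0.0015, 0.105]
tool_rot: [0.179, 0.984, -0.0, -0.0]
ft_force: [-1.1, -0.5, -15.5]
finger_gap: 0.0136
grasp_force: 40.0
```

Request:
arm_command([
  {"slide":[0,0,0.03],"turn":0,"claw":0},
  {"slide":[0,0,0],"turn":0,"claw":0},
])

```text
t: 17.55
position: [0.5363, -0.0015, 0.1049]
tool_rot: [0.179, 0.984, 0.0, 0.0]
ft_force: [-0.5, 0.1, -15.2]
finger_gap: 0.0137
grasp_force: 40.0
```

Request:
arm_command([
  {"slide":[0,0,0.01],"turn":0,"claw":0},
  {"slide":[0,0,0.01],"turn":0,"claw":0},
])

```text
t: 17.8
position: [0.5364, -0.0015, 0.1049]
tool_rot: [0.179, 0.984, 0.0, 0.0]
ft_force: [-1.2, 0.1, -12.6]
finger_gap: 0.0137
grasp_force: 40.0
```

Request:
arm_command([
  {"slide":[0,0,0],"turn":0,"claw":0},
  {"slide":[0,0,0],"turn":0,"claw":0},
])

```text
t: 18.05
position: [0.5364, -0.0015, 0.1048]
tool_rot: [0.179, 0.984, 0.0, 0.0]
ft_force: [-1.6, -0.0, -10.9]
finger_gap: 0.0138
grasp_force: 40.0
```

Request:
arm_command([
  {"slide":[0,0,0],"turn":0,"claw":0},
  {"slide":[0,0,0],"turn":0,"claw":0},
])

```text
t: 18.3
position: [0.5364, -0.0015, 0.1048]
tool_rot: [0.179, 0.984, 0.0, 0.0]
ft_force: [-0.9, -0.2, -10.4]
finger_gap: 0.0141
grasp_force: 40.0
```

The pull is proven. I'll lower the pin back home, release, and rise.

Request:
arm_command([
  {"slide":[0,0,0.06],"turn":0,"claw":0},
  {"slide":[0,0,0.06],"turn":0,"claw":0},
  {"slide":[0,0,0.06],"turn":0,"claw":0},
  {"slide":[0,0,0],"turn":0,"claw":0},
])

```text
t: 18.8
position: [0.5366, -0.0015, 0.1035]
tool_rot: [0.179, 0.984, 0.0, 0.001]
ft_force: [-3.7, -0.1, 0.3]
finger_gap: 0.0138
grasp_force: 40.0
```

Request:
arm_command([
  {"slide":[0,0,0.06],"turn":0,"claw":0},
  {"slide":[0,0,0.04],"turn":0,"claw":0},
  {"slide":[0,0,0],"turn":0,"claw":0},
])

```text
t: 19.18
position: [0.5366, -0.0015, 0.1025]
tool_rot: [0.179, 0.984, 0.0, 0.001]
ft_force: [-4.5, -0.1, 4.8]
finger_gap: 0.0138
grasp_force: 40.0
```

Request:
arm_command([
  {"slide":[0,0,0],"turn":0,"claw":30},
  {"slide":[0,0,0],"turn":0,"claw":60},
  {"slide":[0,0,0],"turn":0,"claw":60},
  {"slide":[0,0,0],"turn":0,"claw":60},
])

```text
t: 19.68
position: [0.5362, -0.0015, 0.1014]
tool_rot: [0.179, 0.984, 0.0, 0.0]
ft_force: [0.1, -0.8, -0.2]
finger_gap: 0.0501
grasp_force: 0.0
```

Request:
arm_command([
  {"slide":[0,0,-1],"turn":0,"claw":60},
  {"slide":[0,0,-4],"turn":0,"claw":60},
  {"slide":[0,0,-5],"turn":0,"claw":60},
  {"slide":[0,-5,0],"turn":0,"claw":60},
  {"slide":[0,-5,0],"turn":0,"claw":60},
])

```text
t: 20.3
position: [0.501, -0.0958, 0.2034]
tool_rot: [0.178, 0.984, -0.0, 0.001]
ft_force: [-0.6, 0.1, -0.3]
finger_gap: 0.0531
grasp_force: 0.0
```

Request:
arm_command([
  {"slide":[5,0,0],"turn":0,"claw":60},
  {"slide":[5,0,0],"turn":0,"claw":60},
  {"slide":[0,0,0],"turn":0,"claw":60},
])

```text
t: 20.68
position: [0.4058, -0.0593, 0.203]
tool_rot: [0.179, 0.984, 0.0, 0.002]
ft_force: [0.2, -0.7, 0.5]
finger_gap: 0.0529
grasp_force: 0.0
```

```bash
python3 - <<'E'
from h import *
c=cam('scene');t=cam('top')
o=np.zeros((600,800,3),np.uint8)
o[:,:500]=cv2.resize(c['frame'][135:255,235:335],(500,600),interpolation=cv2.INTER_CUBIC)
o[:240,500:]=cv2.resize(t['frame'][180:240,220:295],(300,240),interpolation=cv2.INTER_CUBIC)
cv2.imwrite('pics/c4.png',o[:,:,::-1]);print(ctrl.state()['position'],ctrl.state()['t'])
print(proj(c,[.5378,-.0025,.076]),proj(c,[.5378,-.0025,.118]))
E
```

```text
[ 0.40774087 -0.05994122  0.20264022] 20.775
[286.42093021 205.6549854 ] [287.16094457 189.60480741]
```

View pics/c4.png

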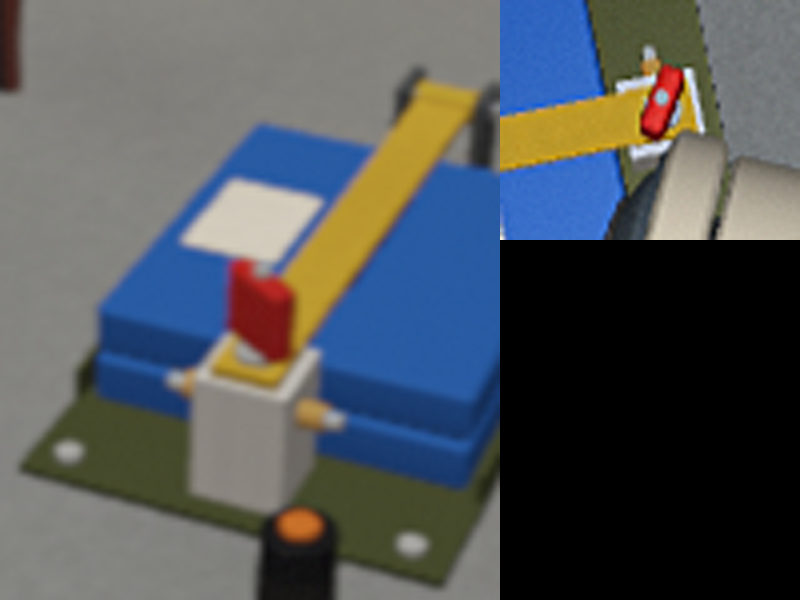

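The red pin stands upright with its flange on the bar at about scene (285,206), and the bar is down. The gripper is clear, so I'm handing in.

```bash
python3 -c "
from bench import ctrl
print(ctrl.job_done())"
```

```text
the job is handed in; nothing more can be done
None
```

The bar is down and the red pin is home, locked and released; the pull was held above about 9 N for over a second, but it overshot 12 N and peaked at a raw wrist reading of 18.8 N (about 17 N net of the roughly 1.5 N offset), so staying under 18 N rests on that offset; the job is handed in and no verdict was returned.

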